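Index the specimen table to the next hole

ROBOT

A 7-joint arm with a two-finger parallel gripper is mounted at the origin on the work surface. World frame = base frame: x ahead of the robot, y to its left, z up, the work surface at z = 0. Lengths are in m, angles in rad, forces in N, time in s.
With the tool pointing down it reaches from about 0.35 to 0.9 m from the base axis. Payload 19.9 kg.
Tool frame: the origin (TCP) lies midway between the tips of the shut fingers; the grasp point (between the pads) lies 19 mm behind it; z points along the fingers, y is the line along which they close (so a half turn about z gives the same grasp; the last joint's range is limited). The gripper opens to 94 mm and grips with 3 to 60 N. Pads are 16 mm wide; open, the fingers measure 119 mm over their backs; the gripper's body (75 mm by 177 mm) begins 78 mm behind the grasp point.
Start: joints at [1.236, 0.417, -0.01, 1.614, 0.005, 1.111, -0.053], TCP at [0.181, -0.598, 0.18] pointing down, gripper open.
Joint ranges: [-2.81, 2.81], [-0.39, 2.02], [-1.27, 1.25], [0.06, 2.57], [-1.19, 4.33], [0.19, 2], [-2.82, 2.82]. Speed limits (rad/s): [1.89, 1.89, 2.39, 2.39, 3.01, 3.01, 3.01].

INTERFACE

Orientations are given as a rotation vector (axis times angle).
In Python, from bench import monitor, eyes, robot gives the robot as it stands.
- The arm moves only by the tool drive_tool, never from a script. Its arguments are lists of equal length, an entry for each row: "travel": the shift along the tool's x, y, z in cm, a list of three; "angular": the turn, a rotation vector about the tool's x, y, z in rad, a list of three; "gripper": the opening, from 0 (shut) to 1 (fully open). In form: {"travel": [[dx, dy, dz], ...], "angular": [[rx, ry, rz], ...], "gripper": [gripper, ...]}. A call has 1 to 8 rows; each row shifts and turns the commanded pose from where the row before left it, along the tool's axes as they then stand; what a row does not reach is not made up. A row lasts 1/8 s, in which the tool goes at most 62.5 mm and 10.7 degrees, less where a joint would pass 70% of its speed; a pose out of reach is approached as far as the arm can. A call is refused whole if a number of a shift passes 6.25 or a number of a turn 0.188, either way. A call with a gripper value outside its range is refused whole. The fingers move at their own pace and stop on an object; "grip_force" is the grip in N (left out, the last holds). Time passes only in rows, so rows that do not move let the fingers close. It gives the time, the measured TCP pose, the force, the opening and the grip force at its end, in the units of the state.
- monitor.state(): the state, without advancing time (a new reading comes with each control period).
- eyes.capture(name): name is "side" or "top"; returns the picture (420x560x3 uint8, blue, green, red); there is no depth.
- eyes.calibration(name): a dict with "fovy" (degrees; the focal length in pixels is half the picture's height over the tangent of half this angle, whatever the lens; pixels are square), "cx", "cy" (the principal point, pixels), "R" (3x3) and "t" (3): a world point X has camera coordinates R X + t. Camera axes: x right, y down, z forward; pixel columns grow to the right and rows downward; lengths in m; the calibration is good to about 2 mm. A picture is of the moment at which its call begins. calibration takes no time and is no camera call.
- robot.sign_off(): hands the job in; it is judged then, once.
The state is a dict: "t": time; "joint_pos": joint angles; "dq": joint speeds; "tau": joint torques, N m; "tcp_pos": TCP position; "orientation": TCP orientation; "ft_force": force on the tool from outside, world axes, zero at the start; "ft_torque": the same for the moment, N m; "width": opening from 0.0 (shut) to 1.0 (fully open); "grip_force": force on a finger pad.
Only numpy, scipy, OpenCV 4.12 (cv2) and the standard library are available. Lean on these libraries where they do the work, as an engineer would, in place of code of your own. Each camera call takes 0.05 s, during which the arm holds its last target. There are 200 camera calls.

TASK

The flat layered coal slab waits one station to the side of the inspection camera. With a fingertip press the indexing plunger in and, with it in, turn the table by one hole in whichever direction brings the slab in front of the camera, then let go so that the plunger springs back out and locks the table there. Only press and push the plunger or table: do not touch, shift, pick up or topple the specimens riding on the table, and leave the other things on the desk where they are.

Things in the scene. Friction and masses are not known exactly. Their poses are not given: they have to be found in the camera images.
- plunger (a joint): Stroke of the indexing plunger in m: 0 = sprung out (up), pin locked in a hole; 0.012 = pressed down to its stop. Spring about 5 N at first, 10 N at the stop. From 0.008 on the pin is clear of the hole and the table can turn. Let go between holes it stays at about 0.008, table free; over a hole (within about 3 mm or 0.025 rad) its round nose centres itself and it springs out to 0.
- rotary (a joint): Angle of the rotary table in rad, counter-clockwise seen from above positive; 0 at the start, locked in a hole. Six holes 60 degrees apart: the neighbouring holes are at +1.047 and -1.047. With the plunger in it turns easily (friction about 0.1 N m) and stays where it is left.
- plunger_top (a point): Centre of the flat top of the plunger's round steel push head, 31 mm across on top, 38 mm at its lower edge, 14 mm thick. It stands on a grey barrel (33 mm wide, top 91 mm above the desk) on a fork outside the rotary table's edge. The point is 118 mm above the desk when sprung out, sinks with the plunger and rides round with the table, 148 mm from the axis.
- table_axis (a point): Point on the rotary table's vertical axis, on its upper face, 70 mm above the desk. The table is an aluminium disc of 220 mm diameter, 12 mm thick, over a fixed steel ring of 270 mm with six holes. The point's frame turns with the table: z up, -x points to the plunger, +x to the station that faces the camera at the start.
- camera_spot (a point): The spot in front of the inspection camera: a fixed point at the table's face height (70 mm), 72 mm from the axis towards the camera. The camera, a black lying cylinder 42 mm across and 104 mm long, 103 mm above the desk, lens 116 mm outward of the spot, stands with its 197 mm post on the fixture's base, opposite the plunger's start.
- slab: The flat coal slab to bring to the camera: black, layered, about 56 x 40 x 18 mm, lying loose on the table at one of the two stations next to the camera's, 72 mm from the axis and 60 degrees to one side or the other. Origin: centre of its underside; z axis up.
- lump: The blocky black coal lump, about 50 x 46 x 42 mm high, loose on the table at the camera's station at the start (already looked at). Origin: centre of its underside.
- crucible: A small white porcelain cup, 42 mm across at the rim, 34 mm high, loose on the table at the other station next to the camera's. Origin: centre of its underside.
- coal_a: Loose layered piece of coal on the desk beside the fixture, about 85 x 60 x 45 mm. Leave alone. Origin: centre of its underside.
- coal_b: Loose blocky piece of coal on the desk beside the fixture, about 60 x 50 x 34 mm. Leave alone. Origin: centre of its underside.
- loupe: Folding hand lens lying on the desk beside the fixture, about 72 x 34 x 18 mm. Leave alone. Origin: under the lens.
- brush: Brush with wooden handle lying on the desk beside the fixture, 190 mm long. Leave alone. Origin: underside, about its middle.
- hammer: Hammer with blue handle lying on the desk on the robot's left, 270 mm long. Leave alone. Origin: underside, about its middle.
- jar: Round jar with white cap standing on the desk on the robot's right, 68 mm across, 75 mm high. Leave alone. Origin: centre of its underside.
There are look-alikes about, which are no part of the job. Of the things shaped like the crucible, the white one is meant. Leave any green look-alike of the slab alone.

How it is judged:
On the way, in this order (a step that is already met when the one before it is completed fails the run):
1. a finger presses the plunger in, clear of its hole, the table still at the first hole (contact force between the fingers and anything else above 2 N and value of joint plunger above 0.0075 m and value of joint rotary between -0.08 and 0.08 rad), for 0.05 s.
2. with the plunger in, the table is turned away from the first hole (value of joint plunger above 0.006 m and (value of joint rotary above 0.35 rad or value of joint rotary below -0.35 rad)), for 0.02 s.
At the end, for the whole second after the job is handed in: The table is at rest, locked in the neighbouring hole (60 degrees from the start, within 2 degrees), the plunger sprung out (stroke under 3 mm), the slab flat on the table with its centre within 20 mm of the camera's spot, the lump and the cup still on the table (value of joint plunger below 0.003 m and (value of joint rotary between 1.0122 and 1.0822 rad or value of joint rotary between -1.0822 and -1.0122 rad) and velocity of joint rotary between -0.05 and 0.05 rad/s and horizontal distance between slab and camera_spot below 0.02 m and height (world z) of slab between 0.064 and 0.076 m and angle between slab's own z axis and vertical below 0.15 rad and linear speed of slab below 0.02 m/s and height (world z) of lump between 0.064 and 0.076 m and height (world z) of crucible between 0.064 and 0.076 m); the robot touches nothing.
It fails at once if a specimen on the table is lifted, or falls off it (height (world z) of any of slab, lump, crucible above 0.082 m or height (world z) of any of slab, lump, crucible below 0.058 m).
It fails at once if the robot touches a specimen on the table (over 1 N) (contact force between any of the arm, the fingers and slab above 1 N or contact force between any of the arm, the fingers and lump above 1 N or contact force between any of the arm, the fingers and crucible above 1 N).
It fails at once if a specimen slides more than about 20 mm on the table (not (x of lump in the frame of table_axis between 0.05 and 0.094 m and y of lump in the frame of table_axis between -0.022 and 0.022 m) or not (x of slab in the frame of table_axis between 0.014 and 0.058 m and (y of slab in the frame of table_axis between 0.04 and 0.084 m or y of slab in the frame of table_axis between -0.084 and -0.04 m)) or not (x of crucible in the frame of table_axis between 0.014 and 0.058 m and (y of crucible in the frame of table_axis between 0.04 and 0.084 m or y of crucible in the frame of table_axis between -0.084 and -0.04 m))).
It fails at once if the porcelain cup or a coal specimen is tipped (angle between any of slab, lump, crucible's own z axis and vertical above 0.35 rad).
It fails at once if something else on the desk is moved more than 20 mm or lifted (distance of any of coal_a, coal_b, loupe, brush, hammer, jar from where it was at the start of the episode above 0.02 m).
It also fails if it takes over 45 s, if anything falls off the work surface, if the arm or the gripper's body presses on something with over 40 N, if the wrist force passes 120 N, or if a joint passes its speed limit or range.

## Working session

There is one attempt and no reset: what is moved stays moved. The work goes in short steps, Python scripts to look and compute and a tool call to move; the robot and the scene stay as the last step left them, time stands still between calls to the robot, and variables do not carry over. Pictures are saved under pics/ and viewed, at most 10 in all, crops included, and the job is handed in when it is done.

Besides the shell and the picture viewer there is one more tool, called after "Emit:" in YAML: its name, and indented under it one key for each argument. drive_tool: Moves the arm, as the interface text tells. Its arguments: {"type":"object","properties":{"travel":{"type":"array"},"angular":{"type":"array"},"gripper":{"type":"array"},"grip_force":{"type":"number"}},"required":["travel","angular","gripper"]}

```bash
mkdir -p pics
python3 - <<'E'
from bench import monitor, eyes, robot
import cv2
for n in("side","top"):
    cv2.imwrite(f"pics/{n}0.png",eyes.capture(n)); c=eyes.calibration(n); print(n,c)
s=monitor.state();print({k:s[k] for k in("t","tcp_pos","orientation","ft_force","width")})
E
```

```text
side {'fovy': 46.48798632508846, 'cx': 291.79203012702607, 'cy': 204.95790797500595, 'R': array([[ 0.90909161, -0.41659206, -0.00186901],
       [-0.32591718, -0.70841123, -0.62604434],
       [ 0.25948108,  0.5697408 , -0.77978522]]), 't': array([-0.54041375,  0.25520531,  1.14460786])}
top {'fovy': 57.98896340028414, 'cx': 279.07321278226595, 'cy': 214.69943033344532, 'R': array([[ 1.17099202e-03, -9.99921371e-01, -1.24851903e-02],
       [-9.97603516e-01, -3.04370486e-04, -6.91891098e-02],
       [ 6.91798694e-02,  1.25362896e-02, -9.97525432e-01]]), 't': array([0.00156643, 0.58486664, 1.11972385])}
{'t': 0.1, 'tcp_pos': array([ 0.18086769, -0.59789516,  0.17982026]), 'orientation': array([-3.10673370e+00, -4.59682366e-01,  3.94470144e-04]), 'ft_force': array([-0.12839851,  0.37835378, -0.04643686]), 'width': 0.9976868074231078}
```

View pics/top0.png

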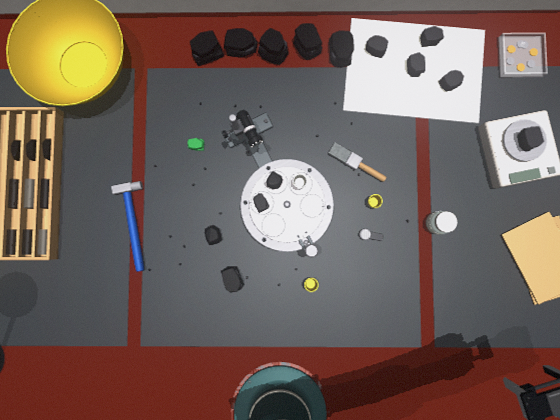

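View pics/side0.png

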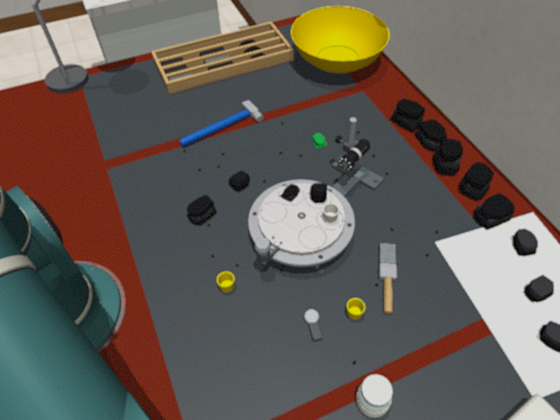

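The top view shows the table axis at about (287,205) and the inspection camera at (245,130). The lump (274,181) stands at the camera's station, the slab at (262,203), the white cup at (299,182) and the plunger head at (311,250).

Look-alikes:
- **Slab:** the green piece (195,143), the lump (274,181), and coal on the desk at (213,235) and (232,279). The slab is the black one on the table at (262,203).
- **Cup:** the yellow cups at (374,201) and (311,284). The white one is on the table.
- **Plunger:** the loupe's round lens (366,235). The plunger is the steel head at (311,250).

Next I'll check these in a crop and measure.

```bash
cat > h.py <<'E'
import numpy as np, cv2
from bench import monitor, eyes, robot
def ray(n,u,v):
    c=eyes.calibration(n); f=210/np.tan(np.radians(c["fovy"]/2)); R=np.array(c["R"]);t=np.array(c["t"])
    d=R.T@np.array([(u-c["cx"])/f,(v-c["cy"])/f,1]); return -R.T@t,d
def plane(n,u,v,z):
    o,d=ray(n,u,v); return o+d*(z-o[2])/d[2]
def proj(n,X):
    c=eyes.calibration(n); f=210/np.tan(np.radians(c["fovy"]/2)); p=np.array(c["R"])@X+np.array(c["t"]); return np.array([c["cx"],c["cy"]])+f*p[:2]/p[2]
E
python3 - <<'E'
from h import *
t=cv2.imread("pics/top0.png");s=cv2.imread("pics/side0.png")
a=cv2.resize(t[100:280,220:350],None,fx=3.1,fy=3.1,interpolation=2); b=cv2.resize(s[120:290,235:365],None,fx=3.1,fy=3.1,interpolation=2)
b=cv2.copyMakeBorder(b,0,a.shape[0]-b.shape[0],0,0,0)
im=np.hstack([a[:,:400],b[:,:400]]);cv2.imwrite("pics/crop.png",im)
print(im.shape)
# white table disc
m=cv2.inRange(t,(190,190,190),(255,255,255)); 
cs=max(cv2.findContours(m[140:270,220:350].copy(),0,1)[0],key=cv2.contourArea); 
e=cv2.fitEllipse(cv2.convexHull(cs));print(e); print(plane("top",e[0][0]+220,e[0][1]+140,.06))
print("center hole",plane("top",287,204.5,.07),"side",plane("side",302,215,.07))
P=plane("top",311.5,250.5,.118);print("plg",P,"side",plane("side",263,243,.118))
print("cam",plane("top",245,130,.124),"lump",plane("top",274,181,.11),"slab",plane("top",262,203,.088))
E
```

```text
(558, 800, 3)
((66.68852233886719, 64.75051879882812), (91.54081726074219, 91.95091247558594), 81.05546569824219)
[ 0.61111608 -0.0206129   0.06      ]
center hole [ 0.61088315 -0.0214346   0.07      ] side [ 0.61389395 -0.01993578  0.07      ]
plg [ 0.48017847 -0.08784557  0.118     ] side [ 0.48091837 -0.08902924  0.118     ]
cam [0.81369016 0.09570927 0.124     ] lump [0.67284072 0.01512972 0.11      ] slab [0.61342295 0.04962479 0.088     ]
```

View pics/crop.png

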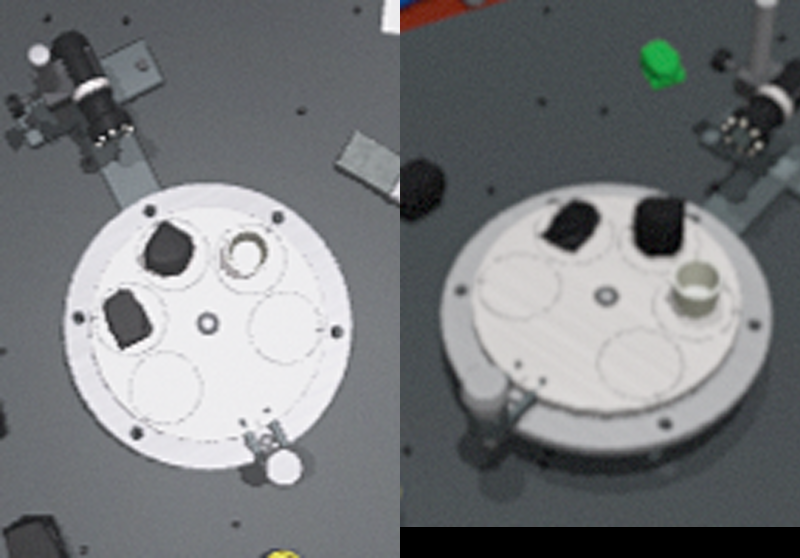

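The crop confirms the black slab at the left station and the white cup at the right one. The slab has to move clockwise to reach the camera, so the table turns to about -1.047 and the plunger goes from (0.480,-0.088) to about (0.487,0.059). Next I shut the fingers and travel above the plunger.

Emit:
drive_tool:
  travel:
    - [2.7,-2.5,0]
    - [2.7,-2.5,0]
    - [2.7,-2.5,0]
    - [2.7,-2.5,0]
    - [2.7,-2.5,0]
    - [2.7,-2.5,0]
    - [2.7,-2.5,0]
    - [2.7,-2.5,0]
  angular:
    - [0,0,0]
    - [0,0,0]
    - [0,0,0]
    - [0,0,0]
    - [0,0,0]
    - [0,0,0]
    - [0,0,0]
    - [0,0,0]
  gripper: [0,0,0,0,0,0,0,0]

```text
t: 1.1
tcp_pos: [0.3302, -0.343, 0.1802]
orientation: [-3.108, -0.46, 0.0]
ft_force: [0.7, -0.1, 0.6]
width: 0.183
grip_force: 0.0
```

Emit:
drive_tool:
  travel:
    - [2.7,-2.5,0]
    - [2.7,-2.5,0]
    - [2.7,-2.5,0]
    - [2.7,-2.5,0]
    - [2.7,-2.5,0]
    - [2.7,-2.5,0]
    - [2.7,-2.5,0]
    - [0,0,0]
  angular:
    - [0,0,0]
    - [0,0,0]
    - [0,0,0]
    - [0,0,0]
    - [0,0,0]
    - [0,0,0]
    - [0,0,0]
    - [0,0,0]
  gripper: [0,0,0,0,0,0,0,0]

```text
t: 2.1
tcp_pos: [0.4608, -0.1197, 0.1802]
orientation: [-3.106, -0.466, 0.0]
ft_force: [-0.0, -0.6, -1.1]
width: 0.004
grip_force: 0.0
```

```bash
cat > go.py <<'E'
from h import *
from scipy.spatial.transform import Rotation as Ro
s=monitor.state();R=Ro.from_rotvec(s["orientation"]).as_matrix()
P=np.array([.4805,-.0884,.125])
print(s["t"],s["tcp_pos"],R.round(3).tolist(),s["ft_force"].round(2),s["width"],s["joint_pos"].round(2))
print("tool cm",(R.T@(P-s["tcp_pos"])*100).round(2))
E
python3 go.py
```

```text
2.1 [ 0.46080595 -0.11969578  0.18017707] [[0.956, 0.293, -0.0], [0.293, -0.956, 0.001], [0.0, -0.001, -1.0]] [-0.04 -0.63 -1.05] 0.004200695863108902 [ 0.54  0.17 -0.39  1.96  0.07  1.03 -1.15]
tool cm [ 2.8  -2.41  5.52]
```

Emit:
drive_tool:
  travel:
    - [1.4,-1.2,0]
    - [1.4,-1.2,0]
    - [0,0,0]
    - [0,0,0]
    - [0,0,0]
    - [0,0,0]
    - [0,0,0]
    - [0,0,0]
  angular:
    - [0,0,0]
    - [0,0,0]
    - [0,0,-0.1725]
    - [0,0,-0.1725]
    - [0,0,-0.1725]
    - [0,0,-0.1725]
    - [0,0,-0.1725]
    - [0,0,-0.1725]
  gripper: [0,0,0,0,0,0,0,0]

```text
t: 3.1
tcp_pos: [0.4794, -0.0918, 0.1802]
orientation: [-2.469, -1.943, 0.001]
ft_force: [-0.6, 0.2, -0.5]
width: 0.008
grip_force: 0.0
```

Emit:
drive_tool:
  travel:
    - [0,0,0]
    - [0,0,0]
    - [0,0,0]
    - [0,0,0]
    - [0,0,1.5]
    - [0,0,1.5]
    - [0,0,0]
    - [0,0,0]
  angular:
    - [0,0,-0.1725]
    - [0,0,-0.1725]
    - [0,0,-0.1725]
    - [0,0,-0.1725]
    - [0,0,0]
    - [0,0,0]
    - [0,0,0]
    - [0,0,0]
  gripper: [0,0,0,0,0,0,0,0]

```text
t: 4.1
tcp_pos: [0.4799, -0.0908, 0.1503]
orientation: [-1.674, -2.658, -0.0]
ft_force: [-0.6, 0.3, 0.9]
width: 0.005
grip_force: 0.0
```

```bash
python3 go.py
python3 - <<'E'
from h import *
a=eyes.capture("side");
cv2.imwrite("pics/s1.png",cv2.resize(a[150:300,190:390],None,fx=4,fy=4,interpolation=2))
print(proj("side",monitor.state()["tcp_pos"]))
E
```

```text
4.1 [ 0.4799207  -0.09077707  0.15031094] [[-0.432, 0.902, -0.0], [0.902, 0.432, 0.0], [0.0, -0.0, -1.0]] [-0.58  0.33  0.92] 0.005068540719510149 [ 0.66  0.26 -0.62  1.96  0.18  0.98  0.41]
tool cm [0.19 0.16 2.53]
[262.26455663 235.56555184]
```

View pics/s1.png

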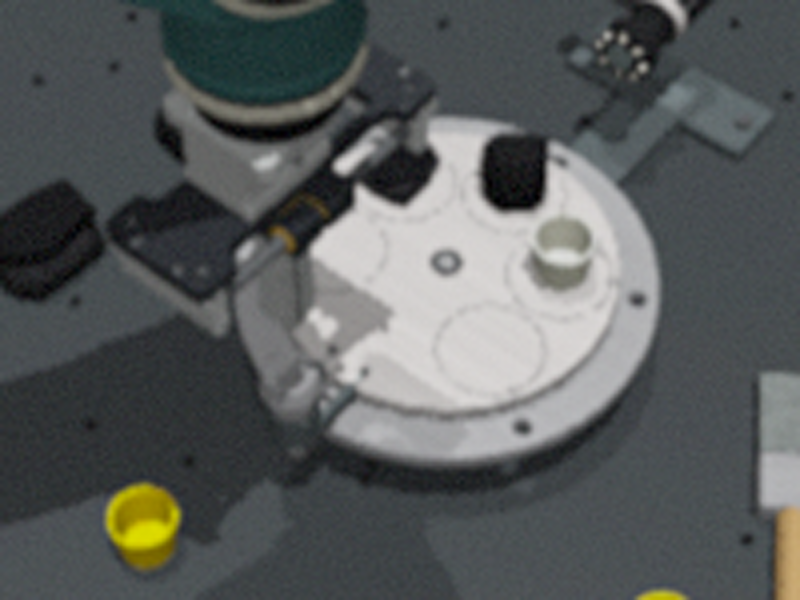

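The picture shows the shut fingertip just above the plunger head, at crop pixel (290,385). The gripper body is well above the slab. Now I descend and press.

Emit:
drive_tool:
  travel:
    - [0.2,0.2,1.2]
    - [0,0,1.2]
    - [0,0,0.6]
    - [0,0,0.4]
    - [0,0,0.4]
    - [0,0,0.4]
    - [0,0,0.2]
    - [0,0,0]
  angular:
    - [0,0,0]
    - [0,0,0]
    - [0,0,0]
    - [0,0,0]
    - [0,0,0]
    - [0,0,0]
    - [0,0,0]
    - [0,0,0]
  gripper: [0,0,0,0,0,0,0,0]

```text
t: 5.15
tcp_pos: [0.4808, -0.0882, 0.1063]
orientation: [-1.672, -2.659, -0.0]
ft_force: [0.4, 0.1, -0.2]
width: 0.007
grip_force: 0.0
```

```bash
python3 go.py
```

```text
5.15 [ 0.48079934 -0.08822851  0.10630099] [[-0.433, 0.901, -0.0], [0.901, 0.433, 0.0], [0.0, -0.0, -1.0]] [ 0.39  0.07 -0.18] 0.00706922325948261 [ 0.63  0.32 -0.6   2.    0.23  0.89  0.36]
tool cm [-0.   -0.03 -1.87]
```

No force is felt at z = 0.106, so I look again.

Run:
```python
from h import *
a=eyes.capture("side");b=eyes.capture("top")
a=cv2.resize(a[190:290,210:310],None,fx=4,fy=4,interpolation=2);b=cv2.resize(b[190:290,250:350],None,fx=4,fy=4,interpolation=2)
cv2.imwrite("pics/s2.png",np.hstack([a,b]))
s=monitor.state();print(s["ft_force"],s["ft_torque"],s["tau"],proj("side",s["tcp_pos"]))
```

```text
[-1.04467752 -0.19493059 -0.901311  ] [-0.02325764 -0.17244079 -0.03764386] [-2.24477932e-02 -6.15476060e+01 -7.16406092e+00 -3.57226646e+01
 -2.56948988e-02  3.17225314e-02 -6.43617881e-03] [263.10177539 245.55820283]
```

View pics/s2.png

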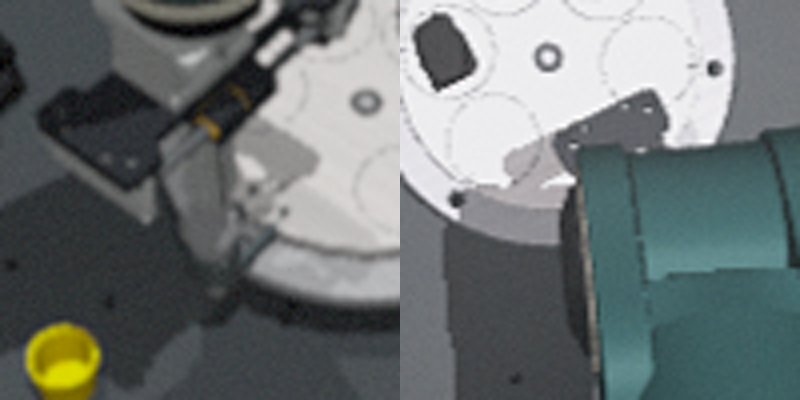

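Emit:
drive_tool:
  travel:
    - [0,0,0.1]
    - [0,0,0]
  angular:
    - [0,0,0]
    - [0,0,0]
  gripper: [0,0]

```text
t: 5.5
tcp_pos: [0.4808, -0.0882, 0.1053]
orientation: [-1.672, -2.659, -0.0]
ft_force: [-0.4, 0.4, -0.3]
width: 0.002
grip_force: 0.0
```

Run:
```python
from h import *
o=cv2.imread("pics/side0.png");a=eyes.capture("side");f=lambda i:cv2.resize(i[215:275,235:295],None,fx=6.6,fy=6.6,interpolation=2)
cv2.imwrite("pics/s3.png",np.hstack([f(o),f(a)]))
s=monitor.state();print(s["tcp_pos"],s["ft_force"],s["ft_torque"])
```

```text
[ 0.48081218 -0.08825457  0.10536244] [0.14424144 0.24790215 0.22977453] [ 0.02755606 -0.10154037 -0.0188926 ]
```

View pics/s3.png

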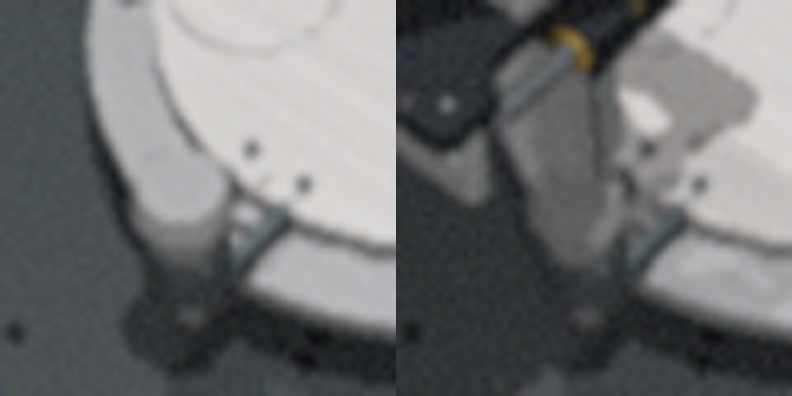

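```bash
cat > tq.py <<'E'
from h import *
s=monitor.state();print(s["tcp_pos"].round(4),s["tau"].round(2),s["ft_force"].round(2),s["joint_pos"].round(3))
E
python3 tq.py
```

```text
[ 0.4808 -0.0883  0.1054] [ 0.000e+00 -6.182e+01 -7.210e+00 -3.571e+01 -2.000e-02  3.000e-02
 -1.000e-02] [0.14 0.25 0.23] [ 0.634  0.324 -0.601  2.001  0.235  0.884  0.355]
```

Emit:
drive_tool:
  travel:
    - [0,0,-1.0]
    - [0,0,-1.0]
    - [0,0,0]
  angular:
    - [0,0,0]
    - [0,0,0]
    - [0,0,0]
  gripper: [0,0,0]

```text
t: 5.92
tcp_pos: [0.4814, -0.0884, 0.1264]
orientation: [1.672, 2.658, 0.001]
ft_force: [0.8, 0.0, -0.2]
width: 0.008
grip_force: 0.0
```

```bash
python3 tq.py
```

```text
[ 0.4814 -0.0884  0.1264] [  0.12 -60.99  -6.96 -37.86  -0.27   0.43   0.21] [ 0.77  0.04 -0.19] [ 0.647  0.293 -0.612  1.983  0.209  0.926  0.376]
```

Emit:
drive_tool:
  travel:
    - [0,0,-1.0]
    - [0,0,-1.0]
    - [0,0,0]
  angular:
    - [0,0,0]
    - [0,0,0]
    - [0,0,0]
  gripper: [0,0,0]

```text
t: 6.3
tcp_pos: [0.4813, -0.0883, 0.1462]
orientation: [1.672, 2.658, 0.0]
ft_force: [0.6, 0.1, 0.2]
width: 0.004
grip_force: 0.0
```

```bash
python3 tq.py;python3 - <<'E'
from h import *
a=eyes.capture("side");f=lambda i:cv2.resize(i[215:275,235:295],None,fx=8,fy=8,interpolation=2)
cv2.imwrite("pics/s4.png",cv2.convertScaleAbs(f(a),alpha=1.3))
print(proj("side",monitor.state()["tcp_pos"]))
E
```

```text
[ 0.4813 -0.0883  0.1462] [  0.13 -59.34  -6.43 -39.19  -0.25   0.44   0.2 ] [0.57 0.06 0.17] [ 0.658  0.265 -0.62   1.964  0.186  0.968  0.397]
[262.33459426 235.82564148]
```

View pics/s4.png

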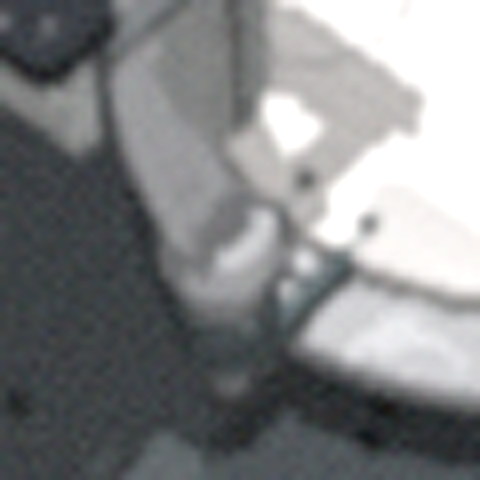

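Emit:
drive_tool:
  travel:
    - [0,0,1.5]
    - [0,0,1.5]
    - [0,0,0.5]
    - [0,0,0.4]
    - [0,0,0]
    - [0,0,0]
  angular:
    - [0,0,0]
    - [0,0,0]
    - [0,0,0]
    - [0,0,0]
    - [0,0,0]
    - [0,0,0]
  gripper: [0,0,0,0,0,0]

```text
t: 7.1
tcp_pos: [0.481, -0.0882, 0.1066]
orientation: [1.672, 2.659, 0.0]
ft_force: [-0.6, 0.1, 0.1]
width: 0.008
grip_force: 0.0
```

```bash
python3 tq.py
python3 - <<'E'
from h import *
f=lambda i:i[:,:,1].astype(int)
o=cv2.imread("pics/side0.png");p=np.mean([eyes.capture("side") for _ in range(4)],0)
u=cv2.resize(cv2.imread("pics/s4.png"),(60,60),interpolation=3)/1.3
U=o*0.;U[215:275,235:295]=u
for x in(259,262,265):
  print(x);[print(n,f(i)[236:268,x-1:x+2].mean(1).astype(int)) for n,i in(("orig",o),("up",U),("down",p))]
E
```

```text
[ 0.481  -0.0882  0.1066] [-7.000e-02 -6.131e+01 -7.160e+00 -3.568e+01 -3.000e-02  3.000e-02
 -1.000e-02] [-0.59  0.14  0.07] [ 0.635  0.322 -0.603  2.     0.234  0.886  0.355]
259
orig [178 173 172 174 176 175 177 177 179 180 178 169 148 127 119 114  94  79
  68  56  51  48  50  48  45  51  51  49  50  49  49  51]
up [117 115 113 115 117 116 113 105 102 100  98  92  95 104 112 110  93  78
  67  60  48  48  49  48  48  49  48  48  47  49  50  52]
down [101 100 101 101  99  92  92  91  91  92  94  94  93  92  91  88  86  78
  68  56  48  44  46  44  46  46  50  47  49  48  50  49]
262
orig [163 174 178 177 177 176 176 177 178 177 179 179 159 134 126 123 108  94
  86  71  62  61  57  55  51  59  65  64  48  45  47  45]
up [112 115 115 108 100  96  93  90  89  99 120 132 131 124 122 121 107  92
  84  70  59  59  55  52  49  56  64  63  53  43  44  45]
down [100 100 100  98  97  95  94  92  92  91  90  94  93  93  95  93  91  89
  85  70  57  54  53  52  53  56  64  62  53  45  47  48]
265
orig [161 153 165 176 177 177 177 178 179 179 177 166 145 129 124 116 102  88
  82  76  66  57  54  54  54  58  65  65  53  42  37  37]
up [117 109 104  95  94 101 104 110 127 146 155 151 137 126 123 115 102  87
  79  76  67  58  52  51  53  59  65  64  51  41  36  36]
down [ 85  84  84  83  85  90  92  94  93  93  95 100 108 112 116 111 100  87
  79  77  68  58  54  55  54  57  68  64  50  41  36  36]
```

Run:
```python
from h import *
from scipy.spatial.transform import Rotation as Ro
t=cv2.imread("pics/top0.png");p=np.mean([eyes.capture("side") for _ in range(4)],0).astype(np.uint8)
def crop(i,x,y,w,h,k,pts):
    c=cv2.resize(i[y:y+h,x:x+w],None,fx=k,fy=k,interpolation=2)
    for q,col in pts: cv2.drawMarker(c,tuple(int(v) for v in (np.array(q)-[x,y]+.5)*k),col,1,10,1)
    return c
T=np.array([.18087,-.5979,.1798]);y=Ro.from_rotvec([-3.1067,-.4597,0]).as_matrix()[:,1]
A=crop(t,460,310,100,110,3.6,[(proj("top",T+k*y),(0,0,255)) for k in(-.047,0,.047)])
s=monitor.state()["tcp_pos"]
B=crop(p,228,200,80,75,5.4,[(proj("side",s),(0,0,255)),(proj("side",np.r_[s[:2],.118]),(0,255,0)),(proj("side",np.r_[s[:2],.18]),(255,0,0))])
h=max(A.shape[0],B.shape[0]);pad=lambda a:cv2.copyMakeBorder(a,0,h-a.shape[0],0,0,0)
im=np.hstack([pad(A),pad(B)]);im=cv2.convertScaleAbs(im,alpha=1.4);print(im.shape);cv2.imwrite("pics/s5.png",im[:, :800])
# triangulate plunger
o1,d1=ray("top",311.6,250.3);o2,d2=ray("side",262.4,243.2)
k=np.linalg.lstsq(np.c_[d1,-d2],o2-o1,rcond=None)[0];print(o1+k[0]*d1,o2+k[1]*d2)
```

```text
(405, 792, 3)
[ 0.48068408 -0.0882359   0.11642213] [ 0.47979085 -0.08793883  0.11642218]
```

View pics/s5.png

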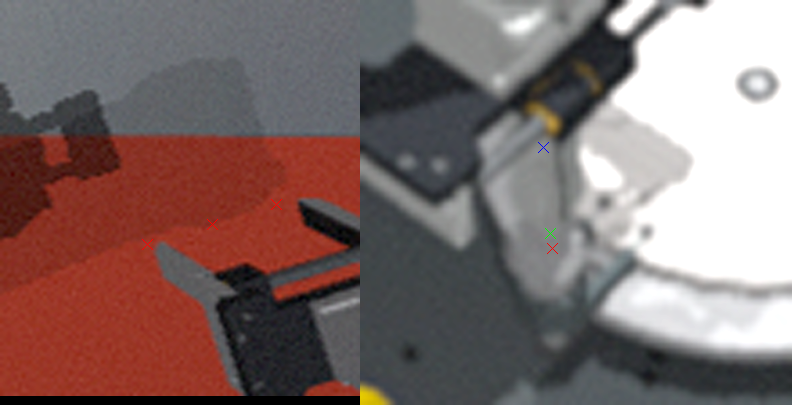

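The images suggest the head has not moved, since rows 252 and below are unchanged. There is no force either, so the tip may sit higher than reported. I descend in small steps while watching the force.

Emit:
drive_tool:
  travel:
    - [0,0,0.2]
    - [0,0,0]
  angular:
    - [0,0,0]
    - [0,0,0]
  gripper: [0,0]

```text
t: 7.75
tcp_pos: [0.4807, -0.0882, 0.1041]
orientation: [-1.672, -2.659, 0.0]
ft_force: [-0.1, 0.8, 0.1]
width: -0.0
grip_force: 0.0
```

Emit:
drive_tool:
  travel:
    - [0,0,0.1]
    - [0,0,0]
  angular:
    - [0,0,0]
    - [0,0,0]
  gripper: [0,0]

```text
t: 8.0
tcp_pos: [0.4808, -0.0882, 0.1033]
orientation: [-1.672, -2.659, 0.0]
ft_force: [-0.7, -0.1, 0.7]
width: 0.003
grip_force: 0.0
```

Emit:
drive_tool:
  travel:
    - [0,0,0.1]
    - [0,0,0]
  angular:
    - [0,0,0]
    - [0,0,0]
  gripper: [0,0]

```text
t: 8.25
tcp_pos: [0.4808, -0.0882, 0.1023]
orientation: [-1.672, -2.659, -0.0]
ft_force: [-0.4, -0.3, 0.1]
width: 0.005
grip_force: 0.0
```

```bash
python3 tq.py
python3 - <<'E'
from h import *
p=np.mean([eyes.capture("side") for _ in range(3)],0)
for x in(259,262,265):print(x,p[236:268,x-1:x+2,1].mean(1).astype(int))
E
```

```text
[ 0.4808 -0.0882  0.1023] [-1.000e-02 -6.207e+01 -7.290e+00 -3.549e+01 -1.000e-02  1.000e-02
 -2.000e-02] [-0.44 -0.26  0.14] [ 0.632  0.328 -0.6    2.004  0.239  0.878  0.351]
259 [101 101 100 101 100  96  93  93  92  93  93  95  94  91  92  89  85  79
  68  56  48  45  43  47  46  47  50  48  47  49  52  51]
262 [ 99 100 101 101  99  98  97  95  94  91  92  93  95  94  94  94  91  90
  86  71  57  55  54  52  51  57  65  63  52  47  47  48]
265 [ 87  86  85  85  84  85  91  96  94  91  93  94  98 104 111 112 101  88
  79  77  69  58  55  54  54  59  69  64  51  41  37  34]
```

Emit:
drive_tool:
  travel:
    - [0,0,0.2]
    - [0,0,0]
  angular:
    - [0,0,0]
    - [0,0,0]
  gripper: [0,0]

```text
t: 8.65
tcp_pos: [0.4807, -0.0882, 0.1002]
orientation: [-1.672, -2.659, 0.0]
ft_force: [-0.1, -0.5, 0.1]
width: 0.003
grip_force: 0.0
```

Emit:
drive_tool:
  travel:
    - [0,0,0.2]
    - [0,0,0]
  angular:
    - [0,0,0]
    - [0,0,0]
  gripper: [0,0]

```text
t: 8.9
tcp_pos: [0.4807, -0.0882, 0.0982]
orientation: [-1.672, -2.659, 0.0]
ft_force: [0.6, 0.3, -0.1]
width: 0.006
grip_force: 0.0
```

Emit:
drive_tool:
  travel:
    - [0,0,0.2]
    - [0,0,0]
  angular:
    - [0,0,0]
    - [0,0,0]
  gripper: [0,0]

```text
t: 9.15
tcp_pos: [0.4807, -0.0882, 0.0962]
orientation: [-1.672, -2.659, 0.0]
ft_force: [0.1, -0.8, 0.2]
width: 0.004
grip_force: 0.0
```

Emit:
drive_tool:
  travel:
    - [0,0,0.2]
    - [0,0,0]
  angular:
    - [0,0,0]
    - [0,0,0]
  gripper: [0,0]

```text
t: 9.4
tcp_pos: [0.4807, -0.0882, 0.0942]
orientation: [-1.672, -2.659, 0.0]
ft_force: [0.6, -0.3, 0.1]
width: 0.002
grip_force: 0.0
```

```bash
python3 tq.py
python3 - <<'E'
from h import *
p=np.mean([eyes.capture("side") for _ in range(3)],0)
for x in(259,262,265):print(x,p[236:268,x-1:x+2,1].mean(1).astype(int))
E
```

```text
[ 0.4807 -0.0882  0.0942] [-3.000e-02 -6.275e+01 -7.460e+00 -3.487e+01  1.000e-02 -3.000e-02
 -4.000e-02] [ 0.65 -0.27  0.07] [ 0.627  0.341 -0.596  2.01   0.25   0.861  0.342]
259 [101 102 101 101 102 101 102  98  94  92  93  94  93  91  93  89  87  80
  67  56  48  45  46  46  45  47  48  49  49  48  49  50]
262 [100 101 100 102  99  97  98  99  99  97  92  94  94  93  93  93  90  90
  86  71  57  54  50  51  52  57  65  63  51  47  48  48]
265 [ 86  85  85  86  84  86  86  86  88  93  93  94  98 102 106 106  97  88
  79  78  68  58  55  54  54  57  67  66  51  39  37  38]
```

The finger's lower edge in the side view is at about (262,245), roughly 22 mm higher than the reported TCP implies, so contact should be close.

Emit:
drive_tool:
  travel:
    - [0,0,0.2]
    - [0,0,0]
  angular:
    - [0,0,0]
    - [0,0,0]
  gripper: [0,0]

```text
t: 9.8
tcp_pos: [0.4809, -0.0883, 0.0924]
orientation: [1.672, 2.659, 0.0]
ft_force: [0.1, -0.3, 4.8]
width: 0.004
grip_force: 2.5
```

Emit:
drive_tool:
  travel:
    - [0,0,0.2]
    - [0,0,0]
  angular:
    - [0,0,0]
    - [0,0,0]
  gripper: [0,0]

```text
t: 10.05
tcp_pos: [0.481, -0.0883, 0.0905]
orientation: [1.672, 2.659, 0.0]
ft_force: [-0.6, -0.2, 6.3]
width: 0.009
grip_force: 2.9
```

Emit:
drive_tool:
  travel:
    - [0,0,0.2]
    - [0,0,0]
  angular:
    - [0,0,0]
    - [0,0,0]
  gripper: [0,0]

```text
t: 10.3
tcp_pos: [0.481, -0.0883, 0.0885]
orientation: [1.672, 2.659, 0.0]
ft_force: [-1.0, -0.6, 6.8]
width: 0.004
grip_force: 3.2
```

Contact at last: about 5 N, starting near reported z = 0.093. Now I press to a stroke of about 10.5 mm.

Emit:
drive_tool:
  travel:
    - [0,0,0.2]
    - [0,0,0.2]
    - [0,0,0.2]
    - [0,0,0]
  angular:
    - [0,0,0]
    - [0,0,0]
    - [0,0,0]
    - [0,0,0]
  gripper: [0,0,0,0]

```text
t: 10.8
tcp_pos: [0.481, -0.0883, 0.0826]
orientation: [1.672, 2.659, -0.0]
ft_force: [-2.0, -0.1, 9.1]
width: 0.009
grip_force: 4.3
```

```bash
python3 go.py
```

```text
10.8 [ 0.48100465 -0.08834916  0.08257932] [[-0.433, 0.901, 0.0], [0.901, 0.433, -0.0], [-0.0, 0.0, -1.0]] [-2.05 -0.06  9.13] 0.00931869120406336 [ 0.62  0.36 -0.59  2.02  0.27  0.84  0.33]
tool cm [ 0.02 -0.05 -4.24]
```

Emit:
drive_tool:
  travel:
    - [0.32,0,0.05]
    - [0.65,0,0]
    - [0.65,0,0]
    - [0.65,0,0]
    - [0.65,0,0]
    - [0.65,0,0]
    - [0.65,0,0]
    - [0.65,0,0]
  angular:
    - [0,0,0.022]
    - [0,0,0.0436]
    - [0,0,0.0436]
    - [0,0,0.0436]
    - [0,0,0.0436]
    - [0,0,0.0436]
    - [0,0,0.0436]
    - [0,0,0.0436]
  gripper: [0,0,0,0,0,0,0,0]

```text
t: 11.8
tcp_pos: [0.4659, -0.0421, 0.082]
orientation: [-2.085, -2.35, 0.001]
ft_force: [-4.5, -0.9, 9.3]
width: 0.004
grip_force: 4.6
```

```bash
cat > ck.py <<'E'
from h import *
s=monitor.state();A=np.array([.6113,-.021])
d=s["tcp_pos"][:2]-A;print("r",np.hypot(*d),"turn deg",207.2-np.degrees(np.arctan2(d[1],d[0]))%360,s["tcp_pos"],s["ft_force"].round(1),s["joint_pos"].round(2))
a=eyes.capture("top")
# dark specimens on table: blobs inside disc
m=cv2.inRange(cv2.cvtColor(a,6),0,75);y,x=np.indices(m.shape);m[(x-287)**2+(y-204.5)**2>36**2]=0
n,_,st,c=cv2.connectedComponentsWithStats(m)
for i in range(1,n):
    if st[i,4]>40: p=plane("top",*c[i],.09); print("blob",st[i,4],c[i].round(1),"ang",np.degrees(np.arctan2(*(p[:2]-A)[::-1])).round(1),"r",np.hypot(*(p[:2]-A)).round(4))
E
python3 ck.py
```

```text
r 0.1469121576447294 turn deg 18.95602292992416 [ 0.46590596 -0.04206553  0.08203468] [-4.5 -0.9  9.3] [ 0.5   0.32 -0.55  2.07  0.22  0.81 -0.06]
blob 169 [282.2 177.6] ang 10.1 r 0.0757
blob 56 [262.4 196.6] ang 73.8 r 0.0723
blob 63 [292.8 236.7] ang -169.9 r 0.0948
```

The table is following, at about 19° of turn. I carry on.

Emit:
drive_tool:
  travel:
    - [0.65,-0.1,0]
    - [0.65,0,0]
    - [0.65,0,0]
    - [0.65,0,0]
    - [0.65,0,0]
    - [0.65,0,0]
    - [0.65,0,0]
    - [0.65,0,0]
  angular:
    - [0,0,0.0436]
    - [0,0,0.0436]
    - [0,0,0.0436]
    - [0,0,0.0436]
    - [0,0,0.0436]
    - [0,0,0.0436]
    - [0,0,0.0436]
    - [0,0,0.0436]
  gripper: [0,0,0,0,0,0,0,0]

```text
t: 12.85
tcp_pos: [0.4673, 0.0098, 0.0823]
orientation: [2.461, 1.952, 0.001]
ft_force: [-0.3, -0.8, 9.3]
width: 0.006
grip_force: 4.4
```

```bash
python3 ck.py
```

```text
r 0.14721329932057473 turn deg 39.266861595176465 [0.46733948 0.00977538 0.08226567] [-0.3 -0.8  9.3] [ 0.35  0.31 -0.5   2.07  0.2   0.81 -0.5 ]
blob 151 [291.2 177.9] ang -9.3 r 0.0746
blob 65 [266.7 188.4] ang 52.9 r 0.0719
```

Emit:
drive_tool:
  travel:
    - [0.65,0,0]
    - [0.65,0,0]
    - [0.65,0,0]
    - [0.65,0,0]
    - [0.65,0,0]
    - [0.65,0,0]
    - [0.65,0,0]
    - [0.5,0,0]
  angular:
    - [0,0,0.0436]
    - [0,0,0.0436]
    - [0,0,0.0436]
    - [0,0,0.0436]
    - [0,0,0.0436]
    - [0,0,0.0436]
    - [0,0,0.0436]
    - [0,0,0.034]
  gripper: [0,0,0,0,0,0,0,0]

```text
t: 13.9
tcp_pos: [0.486, 0.0566, 0.0823]
orientation: [2.755, 1.509, 0.001]
ft_force: [-0.3, -0.1, 9.1]
width: 0.005
grip_force: 4.6
```

Emit:
drive_tool:
  travel:
    - [0,0,0]
    - [0,0,0]
  angular:
    - [0,0,0]
    - [0,0,0]
  gripper: [0,0]

```text
t: 14.15
tcp_pos: [0.486, 0.0567, 0.0824]
orientation: [2.754, 1.511, 0.002]
ft_force: [0.1, -0.2, 9.6]
width: 0.004
grip_force: 4.6
```

```bash
python3 ck.py
python3 - <<'E'
from h import *
# reference angles at start
import numpy as np
a=cv2.imread("pics/top0.png");A=np.array([.6113,-.021])
m=cv2.inRange(cv2.cvtColor(a,6),0,75);y,x=np.indices(m.shape);m[(x-287)**2+(y-204.5)**2>36**2]=0
n,_,st,c=cv2.connectedComponentsWithStats(m)
for i in range(1,n):
    if st[i,4]>40: p=plane("top",*c[i],.09); print("blob0",st[i,4],c[i].round(1),"ang",np.degrees(np.arctan2(*(p[:2]-A)[::-1])).round(1))
E
```

```text
r 0.1474303101057917 turn deg 59.00345624702601 [0.48600474 0.05669681 0.08238249] [ 0.1 -0.2  9.6] [ 0.21  0.34 -0.45  2.02  0.2   0.82 -0.92]
blob 66 [273.6 182.2] ang 31.7 r 0.0721
blob 115 [299.2 181.8] ang -29.2 r 0.0716
blob 81 [273.1 230.8] ang 153.1 r 0.0861
blob0 168 [273.9 180.5] ang 29.2
blob0 48 [260.5 205.1] ang 93.2
```

The turn is about 59.3°, so I nudge 1.3 mm more and lift straight up.

Emit:
drive_tool:
  travel:
    - [0.13,0,0]
    - [0,0,0]
    - [0,0,-0.3]
    - [0,0,-0.3]
    - [0,0,-0.4]
    - [0,0,-0.4]
    - [0,0,-1]
    - [0,0,-3]
  angular:
    - [0,0,0.009]
    - [0,0,0]
    - [0,0,0]
    - [0,0,0]
    - [0,0,0]
    - [0,0,0]
    - [0,0,0]
    - [0,0,0]
  gripper: [0,0,0,0,0,0,0,0]

```text
t: 15.2
tcp_pos: [0.4851, 0.0574, 0.1357]
orientation: [-2.76, -1.498, 0.004]
ft_force: [-0.0, 0.3, 0.5]
width: 0.001
grip_force: 0.0
```

Emit:
drive_tool:
  travel:
    - [0,0,-5]
    - [0,0,-5]
    - [0,0,-3]
    - [3,-5,0]
    - [3,-5,0]
    - [3,-5,0]
    - [3,-3,0]
    - [0,0,0]
  angular:
    - [0,0,0]
    - [0,0,0]
    - [0,0,0]
    - [0,0,0]
    - [0,0,0]
    - [0,0,0]
    - [0,0,0]
    - [0,0,0]
  gripper: [0,0,0,0,0,0,0,0]

```text
t: 16.2
tcp_pos: [0.3991, 0.2588, 0.2663]
orientation: [-2.757, -1.505, -0.0]
ft_force: [0.2, -0.9, -0.2]
width: 0.005
grip_force: 0.0
```

```bash
python3 ck.py
python3 - <<'E'
from h import *
t=eyes.capture("top");s=eyes.capture("side")
f=lambda i,x,y:cv2.resize(i[y:y+180,x:x+130],None,fx=3,fy=3,interpolation=2)
cv2.imwrite("pics/s6.png",np.hstack([f(t,220,110),f(s,235,120)]))
E
```

```text
r 0.3511925493166909 turn deg 80.02624900813659 [0.39909747 0.25883262 0.2663415 ] [ 0.2 -0.9 -0.2] [-0.    0.11 -0.68  1.84  0.07  1.22 -1.28]
blob 55 [273.  183.6] ang 34.5 r 0.0695
blob 119 [299.6 181.8] ang -30.0 r 0.0721
```

View pics/s6.png

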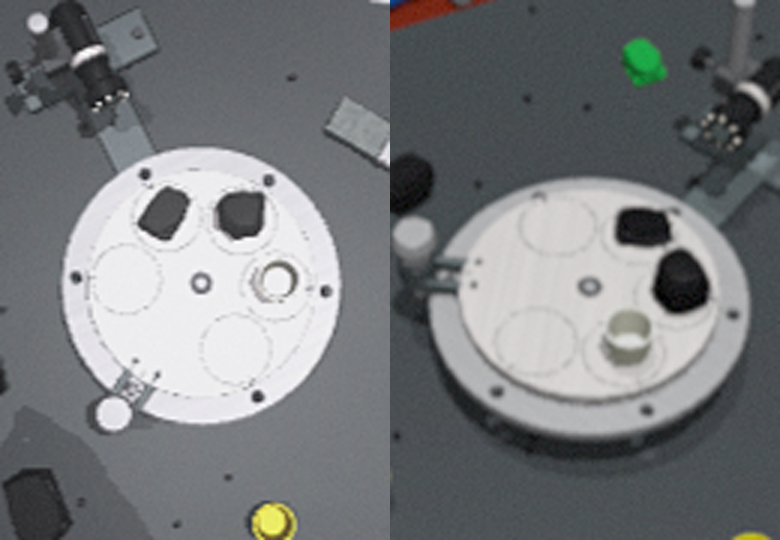

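The picture shows the slab at the camera's station, top crop (163,212). The lump and the cup are standing on the table, and the plunger head is at top crop (113,413), side crop (23,237). I check the head's height and angle.

Run:
```python
from h import *
def fit(n,x,y,lo):
    a=np.mean([eyes.capture(n) for _ in range(3)],0)[y-14:y+14,x-14:x+14].astype(np.uint8)
    m=cv2.inRange(cv2.cvtColor(a,6),lo,255);k,l,st,c=cv2.connectedComponentsWithStats(m); i=l[14,14]; print(n,st[i],c[i]+[x-14,y-14]); return c[i]+[x-14,y-14]
p=fit("top",257,247,170);q=fit("side",242,198,150)
for q in(q,np.array([242.7,198.7])):
  o1,d1=ray("top",*p);o2,d2=ray("side",*q)
  k=np.linalg.lstsq(np.c_[d1,-d2],o2-o1,rcond=None)[0];print(o1+k[0]*d1,o2+k[1]*d2)
P=plane("top",*p,.118)-[.6113,-.021,0];P0=plane("top",311.6,250.3,.118)-[.6113,-.021,0]
g=lambda v:np.degrees(np.arctan2(v[1],v[0]))%360
print(g(P0),g(P),g(P)-g(P0),np.hypot(*P[:2]))
```

```text
top [  9   6  15  14 110] [258.18181818 246.80909091]
side [ 8  9 13 10 95] [242.29473684 197.27368421]
[0.49001703 0.05782729 0.11794042] [0.48667966 0.05890487 0.11806443]
[0.48992402 0.0582353  0.11189183] [0.48730261 0.05908471 0.11198943]
207.20453091406813 146.9794744164581 -60.22505649761004 0.14464592974273935
```

Run:
```python
from h import *
from scipy.spatial.transform import Rotation as Ro
A=np.array([.6113,-.021,0]);d=np.array([-.148*np.cos(np.radians(27.2)),-.148*np.sin(np.radians(27.2)),0])
X=A+Ro.from_euler('z',-60,degrees=True).apply(d)
for z in(.118,.110): print(z,proj("side",X+[0,0,z]),proj("top",X+[0,0,z]),"start",proj("side",A+d+[0,0,.118]))
a=np.mean([eyes.capture("side") for _ in range(4)],0)[:,:,1].astype(int)
for x in(240,242,244):print(x,a[185:222,x])
print(a[198,228:258])
```

```text
0.118 [242.33970534 197.18661069] [257.68309828 247.95374317] start [262.43475622 243.06433183]
0.11 [242.59880118 199.23537842] [257.88277459 247.90047905] start [262.43475622 243.06433183]
240 [ 15  16  15  16  11  24  59 107 159 177 177 176 175 175 176 177 169 150
 129 122 113  99  92  81  63  51  47  46  49  49  50  48  48  49  49  49
  52]
242 [ 20  20  11  16  35  55  83 131 165 176 177 175 177 177 177 180 180 163
 136 127 117 104  94  89  73  68  65  57  52  53  55  54  50  53  47  47
  47]
244 [ 13  17  16  34  56  67  82 122 162 177 177 175 176 177 177 178 170 149
 130 123 115 101  94  88  74  73  70  56  56  58  57  65  77  76  61  51
  49]
[ 67  69  68  64  67  66  67  95 148 174 177 177 175 176 177 177 177 177
 180 176 154 119  90  76  73  77  75  79 112 152]
```

The head centre is at side row 197.3. A sprung-out head at -60° predicts 197.2 and a stuck one 199.2, so the plunger is out and locked. The arm is clear of everything.

```bash
python3 -c "
from bench import robot
print(robot.sign_off())"
```

```text
the job is handed in; nothing more can be done
None
```

I turned the table one hole clockwise, which put the slab in front of the camera. By my image measurements the plunger is sprung out and locked, with the lump and cup still standing on the table. The job is handed in, but `sign_off` returned no verdict.

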